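Find the empty spice tin by its weight

ROBOT

A 6-joint arm with a two-finger parallel gripper is mounted at the origin on a cart in front of the work surface, level with it; the furniture and walls round the work are solid. World frame = base frame: x ahead of the robot, y to its left, z up, the work surface at z = 0. Lengths are in m, angles in rad, forces in N, time in s.
With the tool pointing down it reaches from about 0.35 to 0.95 m from the base axis. Payload 17.4 kg.
Tool frame: the origin (TCP) lies on the mounting face of the last link; the fingertips stand 186 mm ahead of it and the grasp point (between the pads) lies 167 mm ahead of it; z points along the fingers, y is the line along which they close (so a half turn about z gives the same grasp; the last joint's range is limited). The gripper opens to 93 mm and grips with 3 to 60 N. Pads are 15 mm wide; open, the fingers measure 128 mm over their backs; the gripper's body (75 mm by 188 mm) begins 65 mm behind the grasp point.
Start: joints at [-1.349, 0.116, 1.442, -0, 1.584, -0.038], TCP at [0.173, -0.652, 0.405] pointing down, gripper open.
Joint ranges: [-2.83, 2.83], [-0.83, 2.19], [0.07, 2.5], [-1.14, 4.28], [0.01, 3], [-2.97, 2.97]. Speed limits (rad/s): [1.89, 1.89, 2.22, 3.14, 3.14, 3.14].

INTERFACE

Orientations are given as a rotation vector (axis times angle).
In Python, from plant import env, viewer, ticket gives the robot as it stands.
- The arm moves only by the shell command python3 -m inch 'ROWS' [OPENING]. ROWS is JSON, a list of rows, each a list of 6 numbers: the shift along the world's x, y, z scaled (see below), then the turn, a rotation vector about the world's x, y, z scaled (see below). A call has 1 to 20 rows; each row shifts and turns the commanded pose from where the row before left it; what a row does not reach is not made up. The controller multiplies each number of a shift by 0.025 m and each number of a turn by 5 degrees. A row lasts 1/12 s, in which the tool goes at most 41.7 mm and 7.16 degrees, less where a joint would pass 70% of its speed; a pose out of reach is approached as far as the arm can. A call with a number of a shift or a turn outside -1 to 1 is refused whole. A call with a gripper value outside its range is refused whole. OPENING is the opening, from -1 (shut) to 1 (fully open), set as the call begins (- or left out, the last holds). The fingers move at their own pace and stop on an object; the grip force is fixed at half the most. Time passes only in rows, so rows that do not move let the fingers close. It gives the time, the measured TCP pose, the force, the opening and the grip force at its end, in the units of the state.
- env.sense(): the state, without advancing time (a new reading comes with each control period).
- viewer.grab_frame(name): name is "scene" or "top"; returns (picture, depth): 400x640x3 uint8, red, green, blue; 400x640 float32, m along the optical axis (not along the pixel's ray), 0 where there is no reading.
- viewer.camera_model(name): a dict with "fx", "fy", "cx", "cy" (pixels), "rvec" (rotation vector, rad) and "tvec" (3), from world to camera coordinates, as OpenCV has them. Camera axes: x right, y down, z forward; pixel columns grow to the right and rows downward; lengths in m; the calibration is good to about 2 mm. A picture is of the moment at which its call begins. camera_model takes no time and is no camera call.
- ticket.job_done(): hands the job in; it is judged then, once.
The state is a dict: "time": time; "joint_pos": joint angles; "qd": joint speeds; "joint_torque": joint torques, N m; "tcp_pos": TCP position; "tcp_rot": TCP orientation; "ft_force": force on the tool from outside, world axes, zero at the start; "torque": the same for the moment, N m; "gripper_width": finger opening in m; "gripper_force": force on a finger pad.
Only numpy, scipy, OpenCV 4.12 (cv2) and the standard library are available. Lean on these libraries where they do the work, as an engineer would, in place of code of your own. Each camera call takes 0.05 s, during which the arm holds its last target. There are 200 camera calls.

TASK

Two of the three green-lidded spice tins are full and one is empty. Lift them to feel which is the empty one and set that one gently, upright, on the white cutting board to be refilled; the full tins must end standing on the worktop where they were. Do not drop or knock over any tin.

Things in the scene. Friction and masses are not known exactly. Their poses are not given: they have to be found in the camera images.
- tin_a: spice tin: upright can, blank label, ribbed green lid (fixed shut), 54 mm diameter, 92 mm high, standing on the bare worktop (z = 0). The three look alike; only weight tells: the empty one weighs about 0.11 kg, the two full ones 0.48 to 0.62 kg each; any name may be the empty one. Grip it across the can, e.g. 55 mm up with 30 N. Origin: centre of the underside; z up.
- tin_b: spice tin: upright can, blank label, ribbed green lid (fixed shut), 54 mm diameter, 92 mm high, standing on the bare worktop (z = 0). The three look alike; only weight tells: the empty one weighs about 0.11 kg, the two full ones 0.48 to 0.62 kg each; any name may be the empty one. Grip it across the can, e.g. 55 mm up with 30 N. Origin: centre of the underside; z up.
- tin_c: spice tin: upright can, blank label, ribbed green lid (fixed shut), 54 mm diameter, 92 mm high, standing on the bare worktop (z = 0). The three look alike; only weight tells: the empty one weighs about 0.11 kg, the two full ones 0.48 to 0.62 kg each; any name may be the empty one. Grip it across the can, e.g. 55 mm up with 30 N. Origin: centre of the underside; z up.
- cutting_board: white plastic cutting board lying flat on the worktop, 240 mm (its x) by 360 mm (its y), 12 mm thick; it does not shift. Origin: centre of its underside; its top is 12 mm above the origin. Any spot on it will do as long as the tin stands wholly on it.

How it is judged:
At the end, for the whole second after the job is handed in: The empty tin (the one that presses on the board with 0.4 to 3 N) stands upright on the board, its centre at least 20 mm inside every edge; the two full tins stand on the worktop within 50 mm of where they started; all three are upright within 0.15 rad and at rest (angle between each of tin_a, tin_b, tin_c's own z axis and vertical below 0.15 rad and linear speed of each of tin_a, tin_b, tin_c below 0.03 m/s and ((x of tin_a in the frame of cutting_board between -0.1 and 0.1 m and y of tin_a in the frame of cutting_board between -0.16 and 0.16 m and height (world z) of tin_a below 0.025 m and contact force between tin_a and cutting_board between 0.4 and 3 N and distance of each of tin_b, tin_c from where it was at the start of the episode below 0.05 m and contact force between each of tin_b, tin_c and cutting_board below 0.1 N) or (x of tin_b in the frame of cutting_board between -0.1 and 0.1 m and y of tin_b in the frame of cutting_board between -0.16 and 0.16 m and height (world z) of tin_b below 0.025 m and contact force between tin_b and cutting_board between 0.4 and 3 N and distance of each of tin_a, tin_c from where it was at the start of the episode below 0.05 m and contact force between each of tin_a, tin_c and cutting_board below 0.1 N) or (x of tin_c in the frame of cutting_board between -0.1 and 0.1 m and y of tin_c in the frame of cutting_board between -0.16 and 0.16 m and height (world z) of tin_c below 0.025 m and contact force between tin_c and cutting_board between 0.4 and 3 N and distance of each of tin_a, tin_b from where it was at the start of the episode below 0.05 m and contact force between each of tin_a, tin_b and cutting_board below 0.1 N))); the robot touches nothing.
It fails at once if a tin is tipped over (more than 0.7 rad) (angle between any of tin_a, tin_b, tin_c's own z axis and vertical above 0.7 rad).
It fails at once if a tin is dropped (falls faster than 0.7 m/s out of the fingers) ((linear speed of tin_a above 0.7 m/s and contact force between tin_a and the fingers below 0.1 N) or (linear speed of tin_b above 0.7 m/s and contact force between tin_b and the fingers below 0.1 N) or (linear speed of tin_c above 0.7 m/s and contact force between tin_c and the fingers below 0.1 N)).
It also fails if it takes over 72 s, if anything falls off the work surface, if the arm or the gripper's body presses on something with over 40 N, if the wrist force passes 120 N, or if a joint passes its speed limit or range.

## Working session

There is one attempt and no reset: what is moved stays moved. The work goes in short steps, Python scripts to look and compute and a shell command to move; the robot and the scene stay as the last step left them, time stands still between calls to the robot, and variables do not carry over. Pictures are saved under pics/ and viewed, at most 10 in all, crops included, and the job is handed in when it is done.

```bash
ls; mkdir -p pics; python3 - <<'E'
from plant import env, viewer
import cv2
for n in("scene","top"):
    p,d=viewer.grab_frame(n); cv2.imwrite(f"pics/{n}0.png",p[:,:,::-1]); import numpy as np; np.savez(f"{n}0.npz",p=p,d=d)
    print(n,viewer.camera_model(n))
print(env.sense())
E
```

```text
pics
scene {'fx': 463.8465859647317, 'fy': 463.8465859647317, 'cx': 324.41728301067667, 'cy': 203.94565126197432, 'rvec': array([ 0.84841972, -2.56486019,  1.070351  ]), 'tvec': array([0.42107017, 0.23192281, 1.00392748])}
top {'fx': 511.64965773311866, 'fy': 511.64965773311866, 'cx': 322.4594252991391, 'cy': 187.89011923980158, 'rvec': array([ 2.1226792 , -2.17499959,  0.15691165]), 'tvec': array([0.04091177, 0.49543357, 1.28693338])}
{'time': 0.1, 'joint_pos': array([-1.34880133e+00,  1.16423375e-01,  1.44217530e+00, -2.64190537e-05,
        1.58400952e+00, -3.77602145e-02]), 'qd': array([ 0.00063831, -0.00125391, -0.00103459, -0.0006411 , -0.00035953,
        0.00066508]), 'joint_torque': array([ 1.06803258e-03, -7.22893310e+01, -6.23863506e+01,  7.81580340e-02,
        2.27702694e-02, -9.63506318e-05]), 'tcp_pos': array([ 0.1733861 , -0.65236103,  0.40410317]), 'tcp_rot': array([-3.11413314e+00, -4.06745216e-01,  1.87998037e-04]), 'ft_force': array([-0.77947496,  0.06813032,  0.86750624]), 'torque': array([-0.03969242,  0.00311864, -0.00987825]), 'gripper_force': 0.0, 'gripper_width': 0.09311433560699581}
```

View pics/scene0.png

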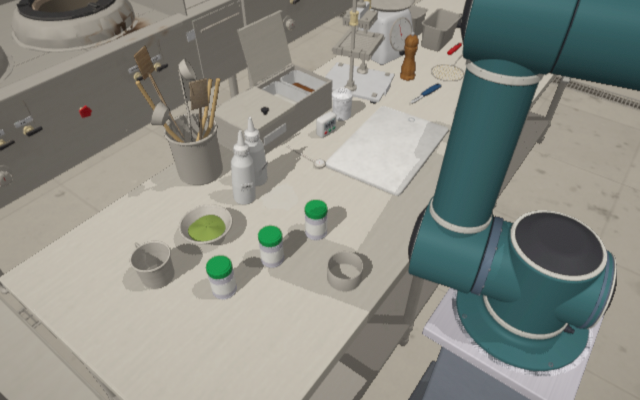

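View pics/top0.png

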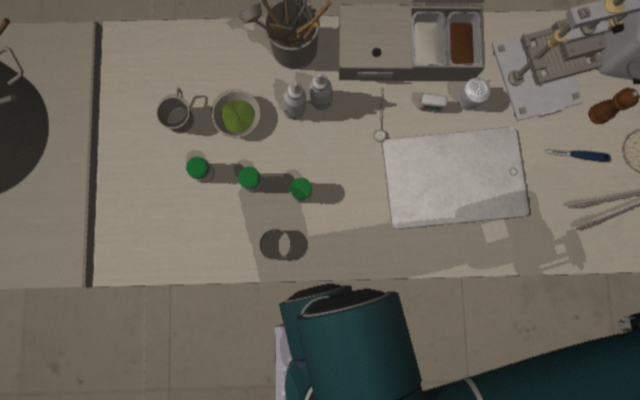

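The scene view shows three green lids at (220,267), (270,240) and (316,210), with the board near (390,148). The top view shows lids at (198,168), (249,178) and (301,188), and the board's corners near (385,140), (518,128), (528,215) and (393,228).

```bash
cat >h.py <<'E'
import numpy as np,cv2
from plant import env,viewer
def cam(n):
    m=viewer.camera_model(n);R=cv2.Rodrigues(np.array(m['rvec']))[0];t=np.array(m['tvec'])
    K=np.array([[m['fx'],0,m['cx']],[0,m['fy'],m['cy']],[0,0,1]]);return K,R,t
def ray(n,uv):
    K,R,t=cam(n);d=R.T@np.linalg.inv(K)@[uv[0],uv[1],1];return -R.T@t,d
def onz(n,uv,z):
    c,d=ray(n,uv);return c+d*(z-c[2])/d[2]
def tri(uvs,uvt):
    P=[np.c_[K@R,K@t] for K,R,t in(cam('scene'),cam('top'))]
    X=cv2.triangulatePoints(P[0],P[1],np.float64(uvs),np.float64(uvt)).ravel();return X[:3]/X[3]
def world(n,d):
    K,R,t=cam(n);v,u=np.mgrid[:400,:640]
    p=np.stack([(u-K[0,2])/K[0,0]*d,(v-K[1,2])/K[1,1]*d,d],-1);return (p-t)@R
def lids(n,p,d):
    h=cv2.cvtColor(p,cv2.COLOR_RGB2HSV);m=cv2.inRange(h,(55,150,40),(85,255,255))
    k,_,st,c=cv2.connectedComponentsWithStats(m);W=world(n,d);out=[]
    lab=_
    for i in range(1,k):
        if st[i,4]>80:
            q=W[lab==i];q=q[d[lab==i]>0];zt=np.percentile(q[:,2],90);s=q[q[:,2]>zt-.006]
            out.append((c[i].round(1),st[i,4],zt.round(4),((s.max(0)+s.min(0))/2).round(4)[:2],np.ptp(s,0).round(3)[:2]))
    return sorted(out,key=lambda o:o[0][0])
E
python3 - <<'E'
from h import *
r={}
for n in("scene","top"):
    z=np.load(n+"0.npz");r[n]=lids(n,z['p'],z['d'])
    for o in r[n]:print(n,*o)
    W=world(n,z['d']); 
    if n=="top":
        m=((z['p'].min(-1)>0)&(abs(W[...,2]-.012)<.005)&(W[...,0]>.2)).astype(np.uint8)
        m=cv2.morphologyEx(m,cv2.MORPH_OPEN,np.ones((5,5)))
        cs=cv2.findContours(m,0,2)[0];c=max(cs,key=cv2.contourArea);rr=cv2.minAreaRect(c);print(rr);print([onz(n,b,.012).round(3) for b in cv2.boxPoints(rr)],onz(n,rr[0],.012))
        print("board z",np.median(W[160:200,430:490,2]),"table z",np.median(W[210:225,330:370,2]))
        # obstacles higher than 5cm
        for nm,(u0,v0,u1,v1) in dict(ring=(255,222,312,265),b1=(280,70,340,122),bowl=(210,88,265,142),cup=(155,85,195,135)).items():
            q=W[v0:v1,u0:u1].reshape(-1,3);q=q[q[:,2]>.02];print(nm,q.min(0).round(3),q.max(0).round(3))
for a,b in zip(r['scene'],r['top']):print("tri",tri(a[0],b[0]).round(4),onz('top',b[0],.09).round(4))
E
```

```text
scene [218.6 266.9] 444 0.0947 [0.5487 0.3425] [0.049 0.049]
scene [269.5 236. ] 367 0.0947 [0.5191 0.2121] [0.048 0.049]
scene [315.6 209.3] 319 0.0947 [0.4875 0.0846] [0.047 0.048]
top [196.5 166.9] 292 0.0941 [0.5483 0.3414] [0.046 0.048]
top [248.2 177. ] 294 0.0941 [0.5201 0.213 ] [0.046 0.045]
top [300.4 187.8] 266 0.0947 [0.4895 0.0846] [0.045 0.045]
((428.8599548339844, 171.97576904296875), (35.453670501708984, 65.33631896972656), 62.949398040771484)
[array([ 0.54 , -0.155,  0.012]), array([ 0.617, -0.314,  0.012]), array([ 0.53 , -0.352,  0.012]), array([ 0.455, -0.194,  0.012])] [ 0.53529543 -0.2534588   0.012     ]
board z 0.011418430867445865 table z -0.0007757162263097763
ring [0.309 0.035 0.021] [0.395 0.193 1.344]
b1 [ 0.309 -0.023  0.02 ] [0.8   0.129 1.344]
bowl [0.309 0.035 0.02 ] [0.763 0.314 1.344]
cup [0.309 0.035 0.02 ] [0.766 0.451 1.344]
tri [0.5493 0.3422 0.0854] [0.5488 0.3414 0.09  ]
tri [0.5205 0.2131 0.0856] [0.5202 0.2128 0.09  ]
tri [0.49   0.0835 0.0841] [0.49   0.0837 0.09  ]
```

```bash
python3 - <<'E'
from h import *
for a in[(385,140),(518,128),(528,215),(393,228),(456,178)]:print(onz('top',a,.012).round(3))
E
python3 -m inch '[[0.5,1,0,0,0,0.75],[0.5,1,0,0,0,0.75],[0.5,1,0,0,0,0.75],[0.5,1,0,0,0,0.75],[0.5,1,0,0,0,0.75],[0.5,1,0,0,0,0.75],[0.5,1,0,0,0,0.75],[0.5,1,0,0,0,0.75],[0.5,1,0,0,0,0.75],[0.5,1,0,0,0,0.75],[0.5,1,0,0,0,0.75],[0.5,1,0,0,0,0.75],[0.5,1,0,0,0,0.75],[0.5,1,0,0,0,0.75],[0.5,1,0,0,0,0.75],[0.5,1,0,0,0,0.75],[0.5,1,0,0,0,0.75],[0.5,1,0,0,0,0.75],[0.5,1,0,0,0,0.75],[0.5,1,0,0,0,0.75]]' 1
```

```text
[ 0.625 -0.141  0.012]
[ 0.649 -0.499  0.012]
[ 0.415 -0.506  0.012]
[ 0.39  -0.152  0.012]
[ 0.517 -0.324  0.012]
time: 1.77
tcp_pos: [0.4237, -0.151, 0.4046]
tcp_rot: [-2.22, -2.223, 0.0]
ft_force: [0.2, -0.9, -0.1]
gripper_width: 0.0931
gripper_force: 0.0
```

```bash
python3 -m inch '[[0.26,0.94,0,0,0,0],[0.26,0.94,0,0,0,0],[0.26,0.94,0,0,0,0],[0.26,0.94,0,0,0,0],[0.26,0.94,0,0,0,0],[0.26,0.94,0,0,0,0],[0.26,0.94,0,0,0,0],[0.26,0.94,0,0,0,0],[0.26,0.94,0,0,0,0],[0.26,0.94,0,0,0,0],[0,0,-1,0,0,0],[0,0,-1,0,0,0],[0,0,-1,0,0,0],[0,0,0,0,0,0],[0,0,0,0,0,0]]'
python3 - <<'E'
from h import *
print(env.sense()['ft_force'])
p,d=viewer.grab_frame('scene');cv2.imwrite('pics/s1.png',cv2.resize(p[60:340,160:500],None,fx=2,fy=2)[:,:,::-1])
E
```

```text
time: 3.02
tcp_pos: [0.4882, 0.0826, 0.3293]
tcp_rot: [-2.223, -2.218, 0.003]
ft_force: [-1.0, -0.1, 2.3]
gripper_width: 0.0928
gripper_force: 0.0
[-0.98775612 -0.11147924  2.26602818]
```

View pics/s1.png

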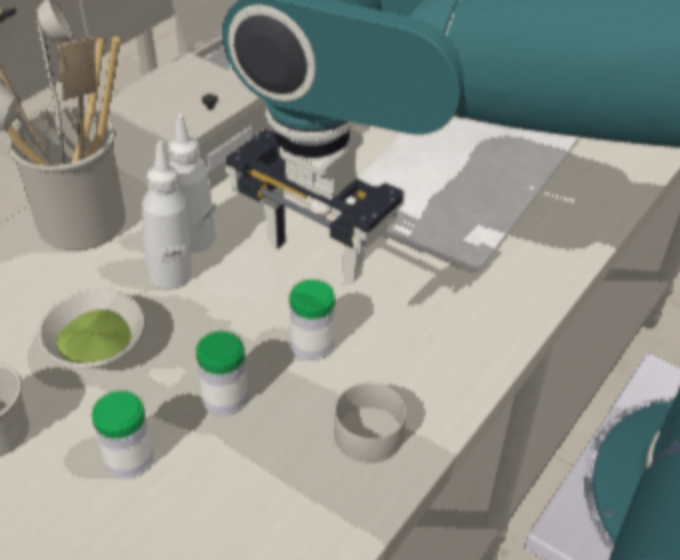

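The crop shows the open fingers at (280,225) and (350,260), straddling the near tin's lid (312,300). They are clear of the bottles and the ring, so I can go down.

```bash
python3 -m inch '[[0,0,-0.8,0,0,0],[0,0,-0.8,0,0,0],[0,0,-0.8,0,0,0],[0,0,-0.8,0,0,0],[0,0,-0.6,0,0,0],[0,0,-0.4,0,0,0],[0,0,-0.1,0,0,0],[0,0,0,0,0,0],[0,0,0,0,0,0],[0,0,0,0,0,0]]'
python3 -m inch '[[0,0,0,0,0,0],[0,0,0,0,0,0],[0,0,0,0,0,0],[0,0,0,0,0,0],[0,0,0,0,0,0],[0,0,0,0,0,0],[0,0,0,0,0,0],[0,0,0,0,0,0]]' -1
```

```text
time: 3.9
tcp_pos: [0.4888, 0.0827, 0.2236]
tcp_rot: [2.223, 2.218, 0.002]
ft_force: [-0.9, 0.4, -0.1]
gripper_width: 0.0932
gripper_force: 0.0
time: 4.57
tcp_pos: [0.4886, 0.0826, 0.2226]
tcp_rot: [2.223, 2.219, 0.001]
ft_force: [3.9, -1.3, 1.8]
gripper_width: 0.0543
gripper_force: 30.0
```

```bash
cat >w.py <<'E'
from h import *
f=[]
for i in range(8):
    viewer.grab_frame('top');s=env.sense();f.append(np.r_[s['ft_force'],s['joint_torque'][1:3]])
print(np.mean(f,0).round(2),np.std(f,0).round(2),s['gripper_width'])
E
python3 -m inch '[[0,0,0.3,0,0,0],[0,0,0.5,0,0,0],[0,0,0.5,0,0,0],[0,0,0.3,0,0,0],[0,0,0,0,0,0],[0,0,0,0,0,0],[0,0,0,0,0,0],[0,0,0,0,0,0]]'; python3 w.py
```

```text
time: 5.23
tcp_pos: [0.4882, 0.0826, 0.2616]
tcp_rot: [-2.223, -2.219, 0.001]
ft_force: [-0.4, -0.0, -4.8]
gripper_width: 0.0542
gripper_force: 30.0
[-8.000e-02 -5.000e-02 -5.340e+00 -4.423e+01 -6.218e+01] [0.55 0.53 0.35 0.13 0.08] 0.054021115862233016
```

About 5.3 N, so this tin is full. I'll put it back where it was.

```bash
python3 -m inch '[[0,0,-0.4,0,0,0],[0,0,-0.4,0,0,0],[0,0,-0.4,0,0,0],[0,0,-0.2,0,0,0],[0,0,-0.1,0,0,0],[0,0,-0.1,0,0,0],[0,0,0,0,0,0],[0,0,0,0,0,0],[0,0,0,0,0,0],[0,0,0,0,0,0]]'
python3 -m inch '[[0,0,0,0,0,0],[0,0,0,0,0,0],[0,0,0,0,0,0],[0,0,0,0,0,0],[0,0,0,0,0,0],[0,0,0,0,0,0]]' 1
```

```text
time: 6.47
tcp_pos: [0.4885, 0.0827, 0.2225]
tcp_rot: [2.223, 2.219, 0.001]
ft_force: [-0.8, -0.4, -3.0]
gripper_width: 0.0541
gripper_force: 30.0
time: 6.97
tcp_pos: [0.4884, 0.0827, 0.2223]
tcp_rot: [2.224, 2.219, 0.0]
ft_force: [-0.2, 0.1, -0.8]
gripper_width: 0.0895
gripper_force: 0.0
```

```bash
python3 -m inch '[[0,0,0.5,0,0,0],[0,0,0.9,0,0,0],[0,0,1,0,0,0],[0,0,1,0,0,0],[0,0,0.9,0,0,0],[0.2,0.8,0,0,0,0],[0.25,1,0,0,0,0],[0.25,1,0,0,0,0],[0.25,1,0,0,0,0],[0.2,0.9,0,0,0,0],[0.13,0.5,0,0,0,0],[0,0,0,0,0,0],[0,0,0,0,0,0],[0,0,0,0,0,0]]'
python3 -m inch '[[0,0,-0.8,0,0,0],[0,0,-0.8,0,0,0],[0,0,-0.8,0,0,0],[0,0,-0.8,0,0,0],[0,0,-0.6,0,0,0],[0,0,-0.4,0,0,0],[0,0,-0.1,0,0,0],[0,0,0,0,0,0],[0,0,0,0,0,0],[0,0,0,0,0,0]]'
python3 -m inch '[[0,0,0,0,0,0],[0,0,0,0,0,0],[0,0,0,0,0,0],[0,0,0,0,0,0],[0,0,0,0,0,0],[0,0,0,0,0,0],[0,0,0,0,0,0],[0,0,0,0,0,0]]' -1
```

```text
time: 8.13
tcp_pos: [0.5203, 0.2119, 0.33]
tcp_rot: [2.224, 2.219, -0.0]
ft_force: [0.4, -0.3, 0.1]
gripper_width: 0.0927
gripper_force: 0.0
time: 8.97
tcp_pos: [0.5207, 0.2126, 0.2235]
tcp_rot: [2.223, 2.219, 0.002]
ft_force: [-0.1, 0.6, 0.3]
gripper_width: 0.0931
gripper_force: 0.0
time: 9.63
tcp_pos: [0.5204, 0.2127, 0.2223]
tcp_rot: [2.224, 2.219, 0.0]
ft_force: [0.8, -0.5, 0.8]
gripper_width: 0.0543
gripper_force: 30.0
```

```bash
python3 -m inch '[[0,0,0.3,0,0,0],[0,0,0.5,0,0,0],[0,0,0.5,0,0,0],[0,0,0.3,0,0,0],[0,0,0,0,0,0],[0,0,0,0,0,0],[0,0,0,0,0,0],[0,0,0,0,0,0]]'; python3 w.py
```

```text
time: 10.3
tcp_pos: [0.5202, 0.2126, 0.2616]
tcp_rot: [-2.223, -2.219, 0.001]
ft_force: [-1.2, 0.5, -2.1]
gripper_width: 0.0536
gripper_force: 30.0
[ -0.29  -0.3   -1.18 -54.91 -59.43] [0.7  0.31 0.74 0.15 0.09] 0.05419553891665552
```

About 1.2 N, so this is the empty one. I'll raise it well above the neighbouring tin and carry it to the board.

```bash
python3 -m inch '[[0,0,0.5,0,0,0],[0,0,0.9,0,0,0],[0,0,1,0,0,0],[0,0,1,0,0,0],[0,0,0.9,0,0,0],[0,0,0.5,0,0,0],[0,0,0,0,0,0]]'
python3 -m inch '[[0,-0.5,0,0,0,0],[0,-0.8,0,0,0,0],[0,-1,0,0,0,0],[0,-1,0,0,0,0],[0,-1,0,0,0,0],[0,-1,0,0,0,0],[0,-1,0,0,0,0],[0,-1,0,0,0,0],[0,-1,0,0,0,0],[0,-1,0,0,0,0],[0,-1,0,0,0,0],[0,-1,0,0,0,0],[0,-1,0,0,0,0],[0,-1,0,0,0,0],[0,-1,0,0,0,0],[0,-1,0,0,0,0],[0,-1,0,0,0,0],[0,-1,0,0,0,0],[0,-1,0,0,0,0],[0,-0.8,0,0,0,0]]'
python3 -m inch '[[0,-0.6,0,0,0,0],[0,-0.3,0,0,0,0],[0,0,0,0,0,0],[0,0,0,0,0,0],[0,0,0,0,0,0],[0,0,0,0,0,0]]'
python3 - <<'E'
from h import *
p,d=viewer.grab_frame('scene');print(*lids('scene',p,d),sep='\n');cv2.imwrite('pics/s2.png',p[:,:,::-1])
p,d=viewer.grab_frame('top');print(*lids('top',p,d),sep='\n')
E
```

```text
time: 11.28
tcp_pos: [0.5205, 0.2127, 0.3859]
tcp_rot: [2.222, 2.218, 0.007]
ft_force: [-0.0, 1.3, -0.8]
gripper_width: 0.054
gripper_force: 30.0
time: 12.95
tcp_pos: [0.5196, -0.2669, 0.3802]
tcp_rot: [-2.223, -2.217, 0.001]
ft_force: [-0.1, 0.3, -1.4]
gripper_width: 0.0538
gripper_force: 30.0
time: 13.45
tcp_pos: [0.5205, -0.2865, 0.3823]
tcp_rot: [2.223, 2.22, 0.0]
ft_force: [1.3, 0.6, -0.5]
gripper_width: 0.0536
gripper_force: 30.0
(array([218.7, 266.9]), np.int32(444), np.float64(0.0946), array([0.5483, 0.3422]), array([0.05 , 0.049]))
(array([316.3, 209.6]), np.int32(319), np.float64(0.0948), array([0.4855, 0.0845]), array([0.049, 0.049]))
(array([390.4,  80.8]), np.int32(202), np.float64(0.2548), array([ 0.5201, -0.2806]), array([0.054, 0.045]))
(array([196.3, 166.9]), np.int32(280), np.float64(0.0942), array([0.5486, 0.3415]), array([0.046, 0.048]))
(array([299.8, 188.7]), np.int32(243), np.float64(0.0943), array([0.4873, 0.0835]), array([0.045, 0.042]))
```

View pics/s2.png

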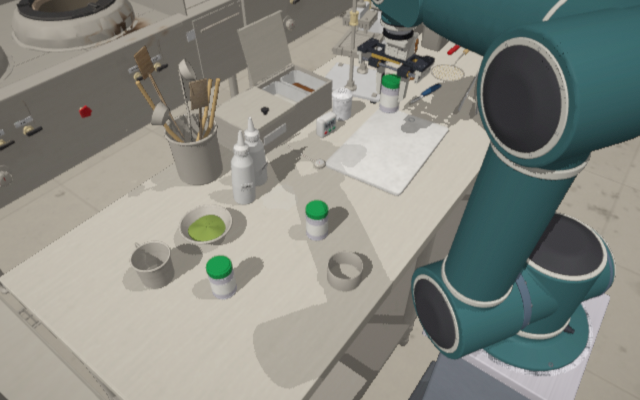

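The picture shows the empty tin held upright at (390,92) over the board, and both other tins standing at (219,275) and (316,218). I'll lower it now.

```bash
python3 -m inch '[[0,0,-0.4,0,0,0],[0,0,-0.7,0,0,0],[0,0,-0.8,0,0,0],[0,0,-0.8,0,0,0],[0,0,-0.8,0,0,0],[0,0,-0.7,0,0,0],[0,0,-0.6,0,0,0],[0,0,-0.4,0,0,0],[0,0,-0.3,0,0,0],[0,0,0,0,0,0],[0,0,0,0,0,0],[0,0,0,0,0,0],[0,0,0,0,0,0]]'
python3 -m inch '[[0,0,-0.08,0,0,0],[0,0,-0.08,0,0,0],[0,0,-0.08,0,0,0],[0,0,-0.06,0,0,0],[0,0,-0.06,0,0,0],[0,0,-0.04,0,0,0],[0,0,0,0,0,0],[0,0,0,0,0,0],[0,0,0,0,0,0],[0,0,0,0,0,0]]'; python3 w.py
```

```text
time: 14.63
tcp_pos: [0.5206, -0.2874, 0.2457]
tcp_rot: [2.223, 2.218, 0.001]
ft_force: [-0.9, -1.1, -1.9]
gripper_width: 0.0539
gripper_force: 30.0
time: 15.47
tcp_pos: [0.5204, -0.2874, 0.2349]
tcp_rot: [2.224, 2.219, 0.0]
ft_force: [-0.1, 0.2, -1.1]
gripper_width: 0.0538
gripper_force: 30.0
[  0.07   0.09  -1.01 -61.72 -58.26] [0.47 0.4  0.45 0.02 0.01] 0.05416562354251153
```

Not touching yet. I'll lower 1 mm more and check for contact.

```bash
python3 -m inch '[[0,0,-0.02,0,0,0],[0,0,-0.02,0,0,0],[0,0,0,0,0,0],[0,0,0,0,0,0],[0,0,0,0,0,0]]'; python3 w.py
```

```text
time: 16.28
tcp_pos: [0.5204, -0.2874, 0.2343]
tcp_rot: [2.223, 2.219, -0.0]
ft_force: [-1.9, 1.3, 4.9]
gripper_width: 0.054
gripper_force: 30.0
[ -2.05   1.59   5.12 -58.38 -56.14] [0.56 0.58 0.63 0.01 0.01] 0.05391542270878701
```

Contact: the board now pushes up with about 6 N. Next I release and go straight up.

```bash
python3 -m inch '[[0,0,0,0,0,0],[0,0,0,0,0,0],[0,0,0,0,0,0],[0,0,0,0,0,0],[0,0,0,0,0,0],[0,0,0,0,0,0],[0,0,0,0,0,0]]' 1
python3 -m inch '[[0,0,0.3,0,0,0],[0,0,0.7,0,0,0],[0,0,1,0,0,0],[0,0,1,0,0,0],[0,0,1,0,0,0],[0,0,1,0,0,0],[0,0,1,0,0,0],[0,0,0,0,0,0],[0,-1,0,0,0,0],[0,-1,0,0,0,0],[0,-1,0,0,0,0],[0,-1,0,0,0,0],[0,-1,0,0,0,0],[0,-1,0,0,0,0],[0,0,0,0,0,0],[0,0,0,0,0,0],[0,0,0,0,0,0],[0,0,0,0,0,0]]'
python3 - <<'E'
from h import *
for n in('scene','top'):
    p,d=viewer.grab_frame(n);print(n,*lids(n,p,d),sep='\n');cv2.imwrite(f'pics/{n}3.png',p[:,:,::-1])
E
```

```text
time: 17.27
tcp_pos: [0.5204, -0.2874, 0.2337]
tcp_rot: [-2.224, -2.219, 0.0]
ft_force: [-0.3, 0.2, 0.1]
gripper_width: 0.0919
gripper_force: 0.0
time: 18.77
tcp_pos: [0.5205, -0.4366, 0.384]
tcp_rot: [2.223, 2.22, 0.0]
ft_force: [1.2, -0.8, 0.4]
gripper_width: 0.093
gripper_force: 0.0
scene
(array([218.6, 266.9]), np.int32(444), np.float64(0.0946), array([0.5477, 0.342 ]), array([0.05, 0.05]))
(array([316.4, 209.6]), np.int32(319), np.float64(0.0945), array([0.4847, 0.0837]), array([0.049, 0.05 ]))
(array([386.2, 127.5]), np.int32(192), np.float64(0.107), array([ 0.5157, -0.2858]), array([0.045, 0.049]))
top
(array([196.4, 166.9]), np.int32(286), np.float64(0.0944), array([0.5484, 0.3413]), array([0.046, 0.048]))
(array([300.6, 189.4]), np.int32(277), np.float64(0.0942), array([0.4867, 0.0835]), array([0.045, 0.042]))
(array([451.7, 174.4]), np.int32(173), np.float64(0.1064), array([ 0.5154, -0.2869]), array([0.039, 0.043]))
```

View pics/scene3.png

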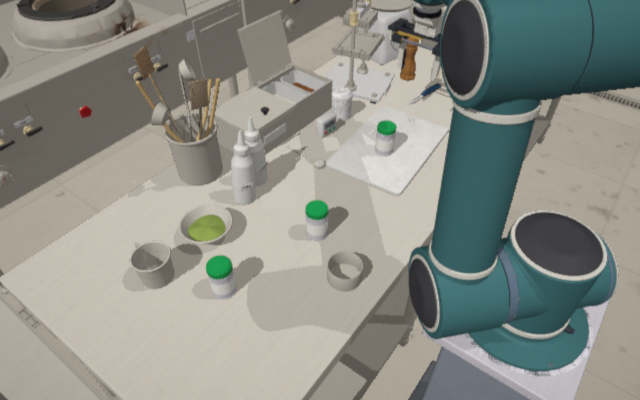

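The empty tin stands upright on the board at (386,138), lid top about 106 mm, which is 12 + 92 mm within error. The other two tins stand at (219,275) and (316,218), moved 3 mm at most, and the gripper is clear.

```bash
python3 -c "
from plant import ticket
print(ticket.job_done())"
```

```text
the job is handed in; nothing more can be done
None
```

The empty tin (about 1.2 N when lifted, against 5.3 N for the full one I lifted) stands upright on the cutting board, both full tins stand where they started to within about 3 mm (I never lifted the third), and the job is handed in; no verdict came back.

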